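# Load the drip tray and push it up the draining ramp

### The job

Stand the green cup upright in the blue tray, then push the loaded tray, sliding, up the draining ramp against the red bumper of the top stop, on until the bumper is pushed in as far as it goes, and press it squarely home there with a firm but gentle push of about 10 N held for a second. Leave the tray resting against the bumper with the cup standing in it, and do not move the mug, the bowl or the glass.

Things in the scene. Friction and masses are not known exactly. Their poses are not given: they have to be found in the camera images.
- cup: Loose sage-green ceramic cup, no handle, 72 mm high, 60 mm across (56 mm at the foot, 60 mm from 30 mm up), wall 4 mm, open top, 0.12 to 0.2 kg. Origin: centre of its underside; z up its axis. It and the white mug swap places from start to start. Never tip it over or slam it down.
- tray: Loose slate-blue open tray on two skids, 120 mm long (x) by 110 mm wide (y), 0.24 to 0.39 kg empty. Origin: centre of the skids' underside. Floor top at 12 mm, 4 mm walls from 8 to 36 mm above the origin; inside 112 x 102 mm. +x is its nose, towards the ramp. Starts on the counter just below the ramp, a little askew and off-centre. Slide it, never lift it (origin never above 60 mm).
- tray_front (a point): Middle of the outer face of the tray's front wall, which meets the bumper: 60 mm ahead of the tray's origin, 22 mm above the skids' underside. Axes as the tray's.
- tray_rear (a point): Middle of the flat outer face of the tray's rear wall, the place to push: 60 mm behind the tray's origin, 22 mm above the skids' underside. Axes as the tray's.
- ramp: Fixed aluminium draining ramp, 145 mm wide, rising 8 degrees over 255 mm from the counter. Origin: middle of its lower edge, on the counter; x uphill (level), y left looking uphill, z up. The sliding surface passes through the origin: its height at x is 0.1405 x. The tray, pushed loaded, slides with 2 to 6 N and friction keeps it where it is left.
- ramp_guides (a point): Point midway between the ramp's two chrome guide rods (10 mm thick, axis 14 mm above the surface), 150 mm up the slope; axes as the ramp's. The rods stand 120 mm apart inside, 5 mm play each side of the tray; below ramp x = 35 mm they flare to 176 mm at x = -20 mm, so a tray pushed from behind lines itself up.
- bumper: Red bumper, 80 mm wide, 18 mm high, on the chrome top stop. Origin: centre of its face, 22 mm off the ramp surface, 172 to 208 mm up the slope; x uphill along the slope, z square to it. Its telescopic mount gives way at 1 to 2 N and stays where pushed; it bottoms after 4 to 18 mm (unknown beforehand), then stiff: 12 N per mm. Press over 4, never over 18 N, besides the tray's sliding force.
- mug: Bystander: loose white mug with a handle (at its +y), 72 mm diameter, 90 mm high. Origin: centre of its underside. Not to be moved.
- bowl: Bystander: loose white bowl, 120 mm diameter, 50 mm high, on the robot's right. Origin: centre of its underside. Not to be moved.
- glass: Bystander: loose clear drinking glass, 64 mm diameter, 100 mm high, on the robot's left. Origin: centre of its underside. Not to be moved.
Things that resemble listed ones, but are neither listed nor needed, are in the scene too. What is shaped like the cup but yellow is not meant.

How it is judged (in metres and radians):
On the way, in this order (a step that is already met when the one before it is completed fails the run):
1. the cup stands upright on the tray's floor, let go, with the tray still below the top stop (horizontal distance between cup and tray below 0.04 m and angle between cup's own z axis and vertical below 0.3 rad and z of cup in the frame of tray between 0.006 and 0.018 m and contact force between the fingers and cup below 0.2 N and x of tray_front in the frame of bumper below -0.02 m), for 0.2 s.
2. the loaded tray, square to the bumper, is pressed against it, the bumper pushed fully in, with 4 to 18 N for half a second (horizontal distance between cup and tray below 0.04 m and angle between cup's own z axis and vertical below 0.3 rad and z of cup in the frame of tray between 0.006 and 0.018 m and contact force between tray and bumper above 4 N and angle between the x axis of tray and the x axis of bumper, either way round below 0.1 rad), for 0.5 s.
At the end, for the whole second after the job is handed in: The tray lies between the guides on the ramp, square (within 0.1 rad), its front wall within 2 mm of the bumper's face, at rest; the cup stands upright on the tray's floor, its centre within 40 mm of the tray's; both still (under 10 mm/s) (horizontal distance between cup and tray below 0.04 m and angle between cup's own z axis and vertical below 0.3 rad and z of cup in the frame of tray between 0.006 and 0.018 m and x of tray_front in the frame of bumper between -0.002 and 0.004 m and y of tray_front in the frame of bumper between -0.012 and 0.012 m and z of tray_front in the frame of bumper between -0.008 and 0.008 m and angle between the x axis of tray and the x axis of bumper, either way round below 0.1 rad and linear speed of each of tray, cup below 0.01 m/s); the robot touches nothing.
It fails at once if the tray is pressed on the bumper with more than 18 N (contact force between tray and bumper above 18 N).
It fails at once if the tray is lifted (origin more than 60 mm above the counter) (height (world z) of tray above 0.06 m).
It fails at once if the cup is tipped by more than 0.5 rad (angle between cup's own z axis and vertical above 0.5 rad).
It fails at once if the cup is slammed into the tray (over 100 N) (contact force between cup and tray above 100 N).
It fails at once if the mug, the bowl or the glass is moved by more than 15 mm (distance of any of mug, bowl, glass from where it was at the start of the episode above 0.015 m).
It also fails if it takes over 72 s, if anything falls off the work surface, if the arm or the gripper's body presses on something with over 40 N, if the wrist force passes 120 N, or if a joint passes its speed limit or range.

### The arm

A 6-joint arm with a two-finger parallel gripper is mounted at the origin on the work surface. World frame = base frame: x ahead of the robot, y to its left, z up, the work surface at z = 0. Lengths are in mm, angles in rad, forces in N, time in s.
With the tool pointing down it reaches from about 250 to 850 mm from the base axis. Payload 12.5 kg.
Tool frame: the origin (TCP) lies midway between the tips of the shut fingers; the grasp point (between the pads) lies 19 mm behind it; z points along the fingers, y is the line along which they close (so a half turn about z gives the same grasp; the last joint's range is limited). The gripper opens to 93 mm and grips with 3 to 60 N. Pads are 15 mm wide; open, the fingers measure 128 mm over their backs; the gripper's body (75 mm by 188 mm) begins 65 mm behind the grasp point.
Start: joints at [-1.278, 0.351, 1.652, -0, 1.139, -0.085], TCP at [202.9, -511.191, 218.633] pointing down, gripper open.
Joint ranges: [-2.75, 2.75], [-0.79, 2.1], [0.01, 2.65], [-1.57, 4.71], [0.07, 3.14], [-2.87, 2.87]. Speed limits (rad/s): [2.22, 2.22, 2.79, 3.14, 3.14, 3.14].

### API

Orientations are given as a 3x3 rotation matrix whose columns are the frame's x, y, z axes.
In Python, from workcell import * gives the robot as it stands. The module is installed in compiled form; this text tells all that it offers.
- The arm moves only by the tool arm_command, never from a script. Its argument "series" is a list of rows, each an object of numbers: "tx", "ty", "tz": the shift along the world's x, y, z in cm; "rx", "ry", "rz": the turn, a rotation vector about the world's x, y, z in rad; "claw": the opening, from 0 (shut) to 1 (fully open). In form: [{"tx": .., "ty": .., "tz": .., "rx": .., "ry": .., "rz": .., "claw": ..}, ...]. A call has 1 to 5 rows; each row shifts and turns the commanded pose from where the row before left it; what a row does not reach is not made up. A row lasts 1/12 s, in which the tool goes at most 41.7 mm and 7.16 degrees, less where a joint would pass 70% of its speed; a pose out of reach is approached as far as the arm can. A call is refused whole if a number of a shift passes 4.17 or a number of a turn 0.125, either way. A call with a gripper value outside its range is refused whole. The fingers move at their own pace and stop on an object; "squeeze" is the grip in N (left out, the last holds). Time passes only in rows, so rows that do not move let the fingers close. It gives the time, the measured TCP pose, the force, the opening and the grip force at its end, in the units of the state.
- sense(): the state, without advancing time (a new reading comes with each control period).
- snapshot(name): name is "scene" or "top"; returns a dict with "frame" (400x640x3 uint8, red, green, blue), "vertical_fov" (degrees; the focal length in pixels is half the picture's height over the tangent of half this angle, whatever the lens; pixels are square), "cx", "cy" (the principal point, pixels), "R" (3x3) and "t" (3): a world point X has camera coordinates R X + t. Camera axes: x right, y down, z forward; pixel columns grow to the right and rows downward; lengths in mm; the calibration is good to about 2 mm. A picture is of the moment at which its call begins. There is no depth.
- finish_job(): hands the job in; it is judged then, once.
The state is a dict: "t": time; "q": joint angles; "qvel": joint speeds; "effort": joint torques, N m; "ee_pos": TCP position; "eef_rot": TCP orientation; "force": force on the tool from outside, world axes, zero at the start; "ft_torque": the same for the moment, N m; "finger_gap": finger opening in mm; "gripper_force": force on a finger pad.
Only numpy, scipy, OpenCV 4.12 (cv2) and the standard library are available. Lean on these libraries where they do the work, as an engineer would, in place of code of your own. Each camera call takes 0.05 s, during which the arm holds its last target. There are 200 camera calls.

## Working session

There is one attempt and no reset: what is moved stays moved. The work goes in short steps, Python scripts to look and compute and a tool call to move; the robot and the scene stay as the last step left them, time stands still between calls to the robot, and variables do not carry over. Pictures are saved under pics/ and viewed, at most 10 in all, crops included, and the job is handed in when it is done.

Besides the shell and the picture viewer there is one more tool, called after "Emit:" as a command line: name --argument value ..., lists and objects as JSON in quotes. arm_command: Moves the arm, as the interface text tells. Its arguments: {"type":"object","properties":{"series":{"type":"array"},"squeeze":{"type":"number"}},"required":["series"]}

```bash
mkdir -p pics
cat > h.py <<'E'
from workcell import *
import numpy as np, cv2
def shot(n,f):
    s=snapshot(n); cv2.imwrite('pics/'+f,s['frame'][:,:,::-1]); np.savez(''+n+'.npz',**s); return s
def load(n): return dict(np.load(''+n+'.npz'))
def foc(s): return 200/np.tan(np.radians(s['vertical_fov'])/2)
def ray(s,u,v,z):
    R=np.array(s['R']);t=np.array(s['t']);f=foc(s)
    d=R.T@np.array([(u-s['cx'])/f,(v-s['cy'])/f,1]); c=-R.T@t
    return c+d*(z-c[2])/d[2]
def proj(s,X):
    p=np.array(s['R'])@np.array(X)+np.array(s['t']); f=foc(s); return p[:2]/p[2]*f+[s['cx'],s['cy']]
E
python3 - <<'E'
from h import *
for n in('scene','top'):
    s=shot(n,n+'0.png'); print(n,s['vertical_fov'],s['cx'],s['cy'],-np.array(s['R']).T@s['t'],np.round(s['R'],3).tolist())
st=sense(); print(st['t'],st['ee_pos'],np.round(st['eef_rot'],3).tolist(),st['force'],st['finger_gap'])
E
```

```text
scene 44.09829210181867 315.3513254458314 198.88523992230427 [1392.30492618  -49.37092402  934.15410674] [[0.16, 0.987, -0.017], [0.698, -0.125, -0.705], [-0.698, 0.101, -0.709]]
top 42.06055622463006 327.506163796525 204.48836449869827 [ 428.88668556   62.28780601 1438.72948768] [[0.017, -1.0, 0.015], [-0.998, -0.018, -0.06], [0.061, -0.014, -0.998]]
0.1 [ 202.80848771 -510.92768599  218.16032134] [[0.929, 0.369, -0.0], [0.369, -0.929, 0.001], [0.0, -0.001, -1.0]] [-0.06745787  0.39673796 -0.10138295] 92.69487795835383
```

View pics/top0.png

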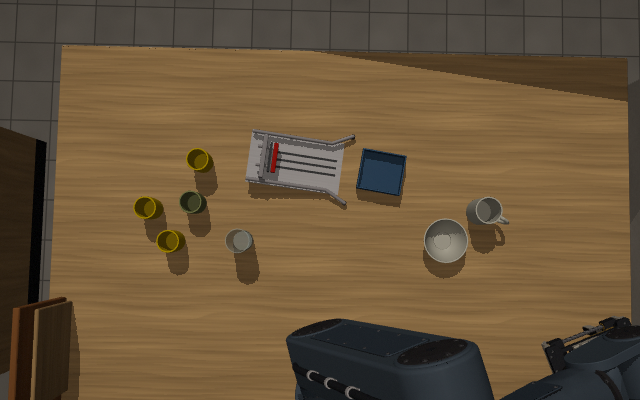

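View pics/scene0.png

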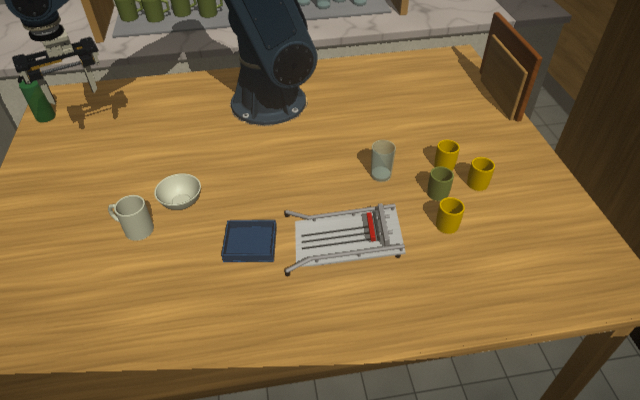

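Run:
```python
from h import *
t=load('top');s=load('scene')
for n,u,v,z in [('cup rim',193,201,72),('tray c TL',362,149,36),('TR',406,155,36),('BR',400,196,36),('BL',357,190,36),('bump top',278,144,40),('bump bot',271,172,40),('rodend up',353,137,14),('rodend lo',344,204,14),('rod top up',253,132,45),('rod top low',248,181,45),('glass rim',238,239,100),('y1',198,158,72),('y2',146,207,72),('y3',169,240,72),('mug',489,209,90),('bowl',446,239,50)]:
    print(n,ray(t,u,v,z).round())
for n,u,v,z in [('cup rim',441,175,72),('y bottom',450,206,72),('tray',249,241,12),('glass',383,147,100)]: print('S',n,ray(s,u,v,z).round())
f=t['frame'][:,:,::-1]
a=cv2.resize(f[120:260,120:420],(780,364),interpolation=cv2.INTER_CUBIC)
cv2.imwrite('pics/crop1.png',a)
```

```text
cup rim [515. 396.  72.]
tray c TL [667. -48.  36.]
TR [ 653. -168.   36.]
BR [ 541. -153.   36.]
BL [555. -36.  36.]
bump top [676. 180.  40.]
bump bot [599. 197.  40.]
rodend up [704. -25.  14.]
rodend lo [518.  -3.  14.]
rod top up [706. 248.  45.]
rod top low [573. 258.  45.]
glass rim [417. 272. 100.]
y1 [628. 387.  72.]
y2 [497. 519.  72.]
y3 [411. 455.  72.]
mug [ 507. -378.   90.]
bowl [ 427. -275.   50.]
S cup rim [515. 405.  72.]
S y bottom [625. 389.  72.]
S tray [ 598. -101.   12.]
S glass [411. 277. 100.]
```

View pics/crop1.png

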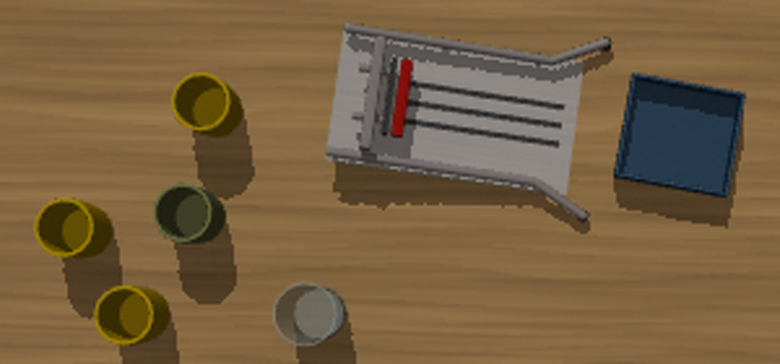

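Top-view candidates of cup shape: green at (192,202), and yellow at (198,159), (147,208), (170,241). The green one is the cup, since only it matches sage green; the crop confirms it, lying between three yellow ones. The tray is at (382,172) in the same view, with the ramp to its left rising to the left (+y). Next I'll refine the cup, tray and ramp positions by segmentation.

Run:
```python
from h import *
from scipy.optimize import least_squares
S={n:load(n) for n in('top','scene')}
win={'top':(170,180,215,225),'scene':(420,160,460,205)}
obs={}
for n,s in S.items():
    h=cv2.cvtColor(s['frame'],cv2.COLOR_RGB2HSV); u0,v0,u1,v1=win[n]
    m=((h[...,0]>33)&(h[...,0]<75)&(h[...,1]>50)).astype(np.uint8); k=np.zeros_like(m);k[v0:v1,u0:u1]=m[v0:v1,u0:u1]
    N,l,st,c=cv2.connectedComponentsWithStats(k); i=1+np.argmax(st[1:,4]); print(n,st[i],c[i])
    a=st[i]; obs[n]=np.array([a[0],a[1],a[0]+a[2]-1,a[1]+a[3]-1])
a=np.linspace(0,2*np.pi,60)
def box(s,x,y):
    P=[(x+r*np.cos(b),y+r*np.sin(b),z) for b in a for r,z in((28,0),(30,30),(30,72))]
    p=np.array([proj(s,q) for q in P]); return np.r_[p.min(0),p.max(0)]
for ns in(['top'],['scene'],['top','scene']):
    r=least_squares(lambda q:np.concatenate([box(S[n],*q)-obs[n] for n in ns]),[515,398],diff_step=1e-3); print(ns,r.x.round(1),r.fun.round(1))
t=S['top']; h=cv2.cvtColor(t['frame'],cv2.COLOR_RGB2HSV)
m=((h[...,0]>100)&(h[...,0]<118)&(h[...,1]>110)).astype(np.uint8); m[:,:340]=0;m[:,420:]=0;m[:140]=0;m[210:]=0
r=cv2.minAreaRect(np.argwhere(m)[:,::-1].astype(np.float32)); P=np.array([ray(t,*p,36) for p in cv2.boxPoints(r)]); print('tray',P.round(),P.mean(0).round())
m=((h[...,0]<8)|(h[...,0]>172))&(h[...,1]>150)&(h[...,2]>90); m[:,:255]=0;m[:,295:]=0;m[:130]=0;m[185:]=0
r=cv2.minAreaRect(np.argwhere(m)[:,::-1].astype(np.float32)); P=np.array([ray(t,*p,55) for p in cv2.boxPoints(r)]); print('bump',r,P.round(),P.mean(0).round())
# ramp: rods, crop pixels
c=lambda x,y:(120+x/2.6,120+y/2.6)
for n,x,y,z in [('rodU hi',347,27,48),('rodU lo',550,63,19),('rodL hi',330,155,48),('rodL lo',537,184,19),('flU',607,43,14),('flL',585,217,14),('edgeU',582,75,0),('edgeL',568,192,0)]: print(n,ray(t,*c(x,y),z).round())
```

```text
top [184 203   2   3   3] [184.33333333 204.        ]Traceback (most recent call last):
  File "<stdin>", line 9, in <module>
    return _wrapfunc(a, 'argmax', axis=axis, out=out, **kwds)
    return bound(*args, **kwds)
ValueError: attempt to get argmax of an empty sequence
```

Emit:
arm_command --series '[{"tx": 1.3, "ty": 3.8, "rz": 0.07, "claw": 1}, {"tx": 1.3, "ty": 3.8, "rz": 0.07, "claw": 1}, {"tx": 1.3, "ty": 3.8, "rz": 0.07, "claw": 1}, {"tx": 1.3, "ty": 3.8, "rz": 0.07, "claw": 1}, {"tx": 1.3, "ty": 3.8, "rz": 0.07, "claw": 1}]'

```text
$.series[0]: bad value
```

```bash
cat > m.py <<'E'
from h import *
from scipy.optimize import least_squares
S={n:load(n) for n in('top','scene')}
win={'top':(170,180,215,225),'scene':(420,160,460,205)}
obs={}
for n,s in S.items():
    F=s['frame'].astype(int); u0,v0,u1,v1=win[n]
    m=(F[...,1]>F[...,0]+3).astype(np.uint8); k=np.zeros_like(m);k[v0:v1,u0:u1]=m[v0:v1,u0:u1]
    N,l,st,c=cv2.connectedComponentsWithStats(k); i=1+np.argmax(st[1:,4]); print(n,st[i],c[i])
    a=st[i]; obs[n]=np.array([a[0],a[1],a[0]+a[2]-1,a[1]+a[3]-1])
a=np.linspace(0,2*np.pi,60)
def box(s,x,y):
    P=[(x+r*np.cos(b),y+r*np.sin(b),z) for b in a for r,z in((28,0),(30,30),(30,72))]
    p=np.array([proj(s,q) for q in P]); return np.r_[p.min(0),p.max(0)]
for ns in(['top'],['scene'],['top','scene']):
    r=least_squares(lambda q:np.concatenate([box(S[n],*q)-obs[n] for n in ns]),[515,398],diff_step=1e-3); print(ns,r.x.round(1),r.fun.round(1))
t=S['top']; h=cv2.cvtColor(t['frame'],cv2.COLOR_RGB2HSV)
m=((h[...,0]>100)&(h[...,0]<118)&(h[...,1]>110)).astype(np.uint8); m[:,:340]=0;m[:,420:]=0;m[:140]=0;m[210:]=0
r=cv2.minAreaRect(np.argwhere(m)[:,::-1].astype(np.float32)); P=np.array([ray(t,*p,36) for p in cv2.boxPoints(r)]); print('tray',P.round(),P.mean(0).round())
m=((h[...,0]<8)|(h[...,0]>172))&(h[...,1]>150)&(h[...,2]>90); m[:,:255]=0;m[:,295:]=0;m[:130]=0;m[185:]=0
r=cv2.minAreaRect(np.argwhere(m)[:,::-1].astype(np.float32)); P=np.array([ray(t,*p,55) for p in cv2.boxPoints(r)]); print('bump',r,P.round(),P.mean(0).round())
c=lambda x,y:(120+x/2.6,120+y/2.6)
for n,x,y,z in [('rodU hi',347,27,48),('rodU lo',550,63,19),('rodL hi',330,155,48),('rodL lo',537,184,19),('flU',607,43,14),('flL',585,217,14),('edgeU',582,75,0),('edgeL',568,192,0)]: print(n,ray(t,*c(x,y),z).round())
E
python3 m.py
```

```text
Traceback (most recent call last):
  File "m.py", line 9, in <module>
    N,l,st,c=cv2.connectedComponentsWithStats(k); i=1+np.argmax(st[1:,4]); print(n,st[i],c[i])
                                                      ~~~~~~~~~^^^^^^^^^^
ValueError: attempt to get argmax of an empty sequence
```

Emit:
arm_command --series '[{"tx": 1.3, "ty": 3.8, "tz": 0, "rx": 0, "ry": 0, "rz": 0.07, "claw": 1}, {"tx": 1.3, "ty": 3.8, "tz": 0, "rx": 0, "ry": 0, "rz": 0.07, "claw": 1}, {"tx": 1.3, "ty": 3.8, "tz": 0, "rx": 0, "ry": 0, "rz": 0.07, "claw": 1}, {"tx": 1.3, "ty": 3.8, "tz": 0, "rx": 0, "ry": 0, "rz": 0.07, "claw": 1}, {"tx": 1.3, "ty": 3.8, "tz": 0, "rx": 0, "ry": 0, "rz": 0.07, "claw": 1}]'

```text
t: 0.52
ee_pos: [267.9, -319.3, 218.3]
eef_rot: [[0.745, 0.667, -0.0], [0.667, -0.745, 0.0], [0.0, -0.0, -1.0]]
force: [1.6, -0.1, 0.5]
finger_gap: 92.7
gripper_force: 0.0
```

Run:
```python
from h import *
t=load('top')['frame'];s=load('scene')['frame']
print(t[202,176:212].tolist()); print(s[185,422:458].tolist())
```

```text
[[137, 107, 67], [137, 108, 67], [137, 107, 67], [102, 103, 62], [47, 47, 27], [32, 33, 17], [34, 33, 18], [32, 31, 16], [30, 31, 15], [31, 31, 16], [32, 33, 18], [43, 45, 25], [61, 62, 36], [62, 62, 37], [62, 63, 38], [61, 61, 36], [62, 63, 37], [63, 63, 39], [62, 63, 38], [62, 63, 38], [62, 63, 38], [62, 64, 39], [62, 63, 39], [62, 62, 37], [99, 101, 60], [48, 48, 26], [34, 35, 19], [31, 32, 17], [31, 33, 15], [30, 32, 16], [47, 43, 26], [134, 103, 66], [132, 104, 65], [133, 103, 66], [132, 103, 64], [132, 102, 65]]
[[101, 77, 42], [103, 78, 44], [100, 76, 41], [99, 76, 40], [99, 75, 39], [94, 72, 38], [55, 49, 25], [56, 49, 24], [59, 53, 28], [61, 56, 29], [66, 62, 31], [68, 65, 34], [72, 70, 34], [73, 71, 36], [76, 76, 37], [79, 78, 38], [84, 82, 39], [84, 85, 41], [86, 85, 40], [91, 90, 45], [91, 91, 44], [94, 94, 46], [92, 95, 47], [92, 94, 44], [95, 97, 46], [96, 98, 49], [95, 96, 46], [94, 95, 46], [94, 94, 45], [119, 105, 55], [179, 136, 71], [177, 136, 71], [175, 135, 72], [174, 133, 70], [174, 132, 69], [173, 132, 68]]
```

Emit:
arm_command --series '[{"tx": 1.3, "ty": 3.8, "tz": 0, "rx": 0, "ry": 0, "rz": 0, "claw": 1}, {"tx": 1.3, "ty": 3.8, "tz": 0, "rx": 0, "ry": 0, "rz": 0, "claw": 1}, {"tx": 1.3, "ty": 3.8, "tz": 0, "rx": 0, "ry": 0, "rz": 0, "claw": 1}, {"tx": 1.3, "ty": 3.8, "tz": 0, "rx": 0, "ry": 0, "rz": 0, "claw": 1}, {"tx": 1.3, "ty": 3.8, "tz": 0, "rx": 0, "ry": 0, "rz": 0, "claw": 1}]'

```text
t: 0.93
ee_pos: [332.8, -129.3, 218.7]
eef_rot: [[0.747, 0.665, 0.0], [0.665, -0.747, -0.0], [0.0, 0.0, -1.0]]
force: [0.5, -0.8, 0.5]
finger_gap: 93.1
gripper_force: 0.0
```

Emit:
arm_command --series '[{"tx": 1.3, "ty": 3.8, "tz": 0, "rx": 0, "ry": 0, "rz": 0, "claw": 1}, {"tx": 1.3, "ty": 3.8, "tz": 0, "rx": 0, "ry": 0, "rz": 0, "claw": 1}, {"tx": 1.3, "ty": 3.8, "tz": 0, "rx": 0, "ry": 0, "rz": 0, "claw": 1}, {"tx": 1.3, "ty": 3.8, "tz": 0, "rx": 0, "ry": 0, "rz": 0, "claw": 1}, {"tx": 1.3, "ty": 3.8, "tz": 0, "rx": 0, "ry": 0, "rz": 0, "claw": 1}]'

```text
t: 1.35
ee_pos: [397.9, 61.0, 218.7]
eef_rot: [[0.746, 0.665, 0.0], [0.665, -0.746, -0.0], [0.0, 0.0, -1.0]]
force: [1.5, -0.2, -0.0]
finger_gap: 92.9
gripper_force: 0.0
```

```bash
sed -i 's/m=(F\[...,1\]>F\[...,0\]+3).astype/m=((F[...,1]>0.87*F[...,0])).astype/' m.py; python3 m.py
```

```text
top [179 191  28  23 504] [191.98611111 201.99007937]
scene [428 166  26  35 701] [439.71611983 182.53780314]
['top'] [512.7 404.4] [-0.6 -0.7  0.6  0.8]
['scene'] [508.5 410.1] [-1.  -0.5  0.9  0.5]
['top', 'scene'] [511.7 406.8] [-1.5 -0.4 -0.3  1.1 -1.8  0.4  0.1  1.5]
tray [[ 562.  -32.   36.]
 [ 671.  -51.   36.]
 [ 651. -169.   36.]
 [ 542. -150.   36.]] [ 606. -101.   36.]
bump ((274.0699768066406, 157.00997924804688), (4.101219654083252, 28.567113876342773), 8.130102157592773) [[600. 198.  55.]
 [677. 189.  55.]
 [675. 178.  55.]
 [599. 187.  55.]] [638. 188.  55.]
rodU hi [710. 246.  48.]
rodU lo [682.  35.  19.]
rodL hi [576. 260.  48.]
rodL lo [553.  46.  19.]
flU [705. -26.  14.]
flL [519.  -5.  14.]
edgeU [673.  -0.   0.]
edgeL [546.  13.   0.]
```

Emit:
arm_command --series '[{"tx": 1.2, "ty": 3.7, "tz": 0, "rx": 0, "ry": 0, "rz": 0, "claw": 1}, {"tx": 1.2, "ty": 3.7, "tz": 0, "rx": 0, "ry": 0, "rz": 0, "claw": 1}, {"tx": 1.2, "ty": 3.7, "tz": 0, "rx": 0, "ry": 0, "rz": 0, "claw": 1}, {"tx": 1.2, "ty": 3.7, "tz": 0, "rx": 0, "ry": 0, "rz": 0, "claw": 1}, {"tx": 1.2, "ty": 3.7, "tz": 0, "rx": 0, "ry": 0, "rz": 0, "claw": 1}]'

```text
t: 1.77
ee_pos: [457.8, 245.9, 218.4]
eef_rot: [[0.746, 0.666, -0.0], [0.666, -0.746, -0.0], [-0.0, -0.0, -1.0]]
force: [1.0, -0.6, 0.2]
finger_gap: 93.1
gripper_force: 0.0
```

Emit:
arm_command --series '[{"tx": 1.1, "ty": 3.2, "tz": 0, "rx": 0, "ry": 0, "rz": 0, "claw": 1}, {"tx": 1.1, "ty": 3.2, "tz": -1, "rx": 0, "ry": 0, "rz": 0, "claw": 1}, {"tx": 1.1, "ty": 3.2, "tz": -2, "rx": 0, "ry": 0, "rz": 0, "claw": 1}, {"tx": 1.1, "ty": 3.2, "tz": -2, "rx": 0, "ry": 0, "rz": 0, "claw": 1}, {"tx": 1.0, "ty": 3.1, "tz": -2, "rx": 0, "ry": 0, "rz": 0, "claw": 1}]'

```text
t: 2.18
ee_pos: [512.0, 404.5, 147.3]
eef_rot: [[0.746, 0.665, -0.0], [0.665, -0.746, -0.0], [-0.0, -0.0, -1.0]]
force: [1.7, 0.0, 0.5]
finger_gap: 93.1
gripper_force: 0.0
```

Run:
```python
from h import *
s=snapshot('scene'); st=sense(); print(st['ee_pos'].round(1) if hasattr(st['ee_pos'],'round') else st['ee_pos'])
f=s['frame'][80:240,380:540,::-1]; cv2.imwrite('pics/crop2.png',cv2.resize(f,(560,560),interpolation=cv2.INTER_CUBIC))
p=np.array(st['ee_pos']); y=np.array(st['eef_rot'])[:,1]
for k in(-46,46): print(proj(s,p+k*y), (proj(s,p+k*y)-[380,80])*3.5)
```

```text
[511.3 407.7 142.1]
[455.01032582 143.72164714] [262.53614036 223.02576498]
[436.92773757 162.66407876] [199.2470815  289.32427567]
```

View pics/crop2.png

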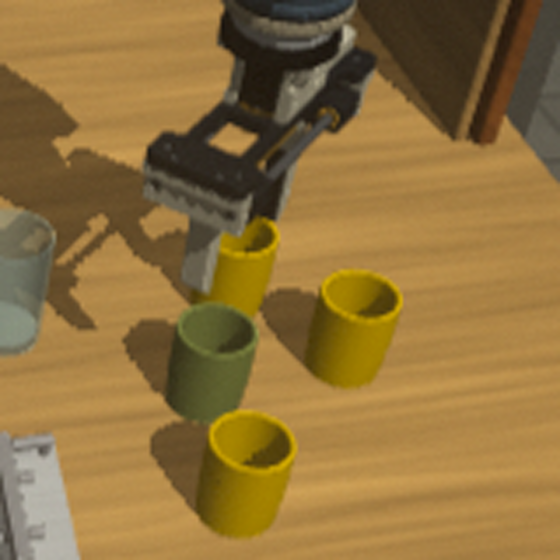

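The near fingertip shows at crop (200,285), against (199,289) predicted, and the green cup is at (212,345). So the calibration holds and I can descend.

Emit:
arm_command --series '[{"tx": 0, "ty": 0, "tz": -2.5, "rx": 0, "ry": 0, "rz": 0, "claw": 1}, {"tx": 0, "ty": 0, "tz": -2.5, "rx": 0, "ry": 0, "rz": 0, "claw": 1}, {"tx": 0, "ty": 0, "tz": -2.2, "rx": 0, "ry": 0, "rz": 0, "claw": 1}, {"tx": 0, "ty": 0, "tz": -2.0, "rx": 0, "ry": 0, "rz": 0, "claw": 1}, {"tx": 0, "ty": 0, "tz": -1.4, "rx": 0, "ry": 0, "rz": 0, "claw": 1}]'

```text
t: 2.65
ee_pos: [511.0, 402.2, 40.3]
eef_rot: [[0.747, 0.665, -0.002], [0.665, -0.747, -0.002], [-0.003, -0.0, -1.0]]
force: [0.4, -0.0, -0.0]
finger_gap: 93.0
gripper_force: 0.0
```

Emit:
arm_command --series '[{"tx": 0, "ty": 0, "tz": 0, "rx": 0, "ry": 0, "rz": 0, "claw": 0.55}, {"tx": 0, "ty": 0, "tz": 0, "rx": 0, "ry": 0, "rz": 0, "claw": 0.55}, {"tx": 0, "ty": 0, "tz": 0, "rx": 0, "ry": 0, "rz": 0, "claw": 0.55}, {"tx": 0, "ty": 0, "tz": 0, "rx": 0, "ry": 0, "rz": 0, "claw": 0.5}, {"tx": 0, "ty": 0, "tz": 0, "rx": 0, "ry": 0, "rz": 0, "claw": 0.5}]' --squeeze 12

```text
t: 3.07
ee_pos: [512.4, 403.3, 44.0]
eef_rot: [[0.747, 0.665, 0.002], [0.665, -0.747, 0.001], [0.002, 0.0, -1.0]]
force: [-0.8, 2.1, 0.9]
finger_gap: 64.4
gripper_force: 1.2
```

Emit:
arm_command --series '[{"tx": 0, "ty": 0, "tz": 0, "rx": 0, "ry": 0, "rz": 0, "claw": 0.5}, {"tx": 0, "ty": 0, "tz": 0, "rx": 0, "ry": 0, "rz": 0, "claw": 0.5}, {"tx": 0, "ty": 0, "tz": 0, "rx": 0, "ry": 0, "rz": 0, "claw": 0.5}]'

```text
t: 3.32
ee_pos: [512.3, 403.4, 43.8]
eef_rot: [[0.747, 0.665, 0.001], [0.665, -0.747, 0.001], [0.002, -0.0, -1.0]]
force: [-2.0, 2.4, 5.8]
finger_gap: 58.6
gripper_force: 11.9
```

Emit:
arm_command --series '[{"tx": 0, "ty": 0, "tz": 0.5, "rx": 0, "ry": 0, "rz": 0, "claw": 0.5}, {"tx": 0, "ty": 0, "tz": 1.5, "rx": 0, "ry": 0, "rz": 0, "claw": 0.5}, {"tx": 0, "ty": 0, "tz": 2.5, "rx": 0, "ry": 0, "rz": 0, "claw": 0.5}, {"tx": 0, "ty": 0, "tz": 2.5, "rx": 0, "ry": 0, "rz": 0, "claw": 0.5}, {"tx": 0, "ty": 0, "tz": 2.0, "rx": 0, "ry": 0, "rz": 0, "claw": 0.5}]' --squeeze 15

```text
t: 3.73
ee_pos: [512.0, 402.7, 134.4]
eef_rot: [[0.747, 0.665, 0.001], [0.665, -0.747, 0.0], [0.0, 0.0, -1.0]]
force: [-0.3, 0.6, -2.1]
finger_gap: 59.2
gripper_force: 14.9
```

Emit:
arm_command --series '[{"tx": 0.2, "ty": -1.0, "tz": 1.5, "rx": 0, "ry": 0, "rz": 0.03, "claw": 0.5}, {"tx": 0.4, "ty": -2.0, "tz": 1.0, "rx": 0, "ry": 0, "rz": 0.05, "claw": 0.5}, {"tx": 0.5, "ty": -2.8, "tz": 0.5, "rx": 0, "ry": 0, "rz": 0.05, "claw": 0.5}, {"tx": 0.6, "ty": -3.2, "tz": 0, "rx": 0, "ry": 0, "rz": 0.05, "claw": 0.5}, {"tx": 0.6, "ty": -3.2, "tz": 0, "rx": 0, "ry": 0, "rz": 0.05, "claw": 0.5}]'

```text
t: 4.15
ee_pos: [534.8, 279.6, 163.2]
eef_rot: [[0.573, 0.82, 0.001], [0.82, -0.573, -0.0], [0.0, 0.0, -1.0]]
force: [-0.3, 0.4, -1.1]
finger_gap: 58.5
gripper_force: 14.9
```

Emit:
arm_command --series '[{"tx": 0.6, "ty": -3.2, "tz": 0, "rx": 0, "ry": 0, "rz": 0.05, "claw": 0.5}, {"tx": 0.6, "ty": -3.2, "tz": 0, "rx": 0, "ry": 0, "rz": 0.05, "claw": 0.5}, {"tx": 0.6, "ty": -3.2, "tz": 0, "rx": 0, "ry": 0, "rz": 0.05, "claw": 0.5}, {"tx": 0.6, "ty": -3.2, "tz": 0, "rx": 0, "ry": 0, "rz": 0.05, "claw": 0.5}, {"tx": 0.6, "ty": -3.2, "tz": 0, "rx": 0, "ry": 0, "rz": 0.05, "claw": 0.5}]'

```text
t: 4.57
ee_pos: [564.7, 119.0, 162.8]
eef_rot: [[0.353, 0.936, -0.0], [0.936, -0.353, -0.0], [-0.0, -0.0, -1.0]]
force: [0.5, -0.6, -2.4]
finger_gap: 58.6
gripper_force: 14.9
```

Emit:
arm_command --series '[{"tx": 0.6, "ty": -3.2, "tz": 0, "rx": 0, "ry": 0, "rz": 0.05, "claw": 0.5}, {"tx": 0.6, "ty": -3.2, "tz": 0, "rx": 0, "ry": 0, "rz": 0.05, "claw": 0.5}, {"tx": 0.6, "ty": -3.2, "tz": 0, "rx": 0, "ry": 0, "rz": 0.05, "claw": 0.5}, {"tx": 0.6, "ty": -3.2, "tz": 0, "rx": 0, "ry": 0, "rz": 0.05, "claw": 0.5}, {"tx": 0.6, "ty": -3.2, "tz": 0, "rx": 0, "ry": 0, "rz": 0.05, "claw": 0.5}]'

```text
t: 4.98
ee_pos: [594.7, -41.0, 162.8]
eef_rot: [[0.11, 0.994, -0.0], [0.994, -0.11, -0.0], [-0.0, -0.0, -1.0]]
force: [0.4, 0.9, -1.8]
finger_gap: 58.6
gripper_force: 14.9
```

Emit:
arm_command --series '[{"tx": 0.4, "ty": -2.2, "tz": 0, "rx": 0, "ry": 0, "rz": 0, "claw": 0.5}, {"tx": 0.4, "ty": -2.0, "tz": 0, "rx": 0, "ry": 0, "rz": 0, "claw": 0.5}, {"tx": 0.2, "ty": -1.2, "tz": 0, "rx": 0, "ry": 0, "rz": 0, "claw": 0.5}, {"tx": 0.1, "ty": -0.6, "tz": -1.0, "rx": 0, "ry": 0, "rz": 0, "claw": 0.5}, {"tx": 0, "ty": 0, "tz": -1.8, "rx": 0, "ry": 0, "rz": 0, "claw": 0.5}]'

```text
t: 5.4
ee_pos: [606.8, -100.2, 135.5]
eef_rot: [[0.114, 0.994, 0.003], [0.994, -0.114, -0.001], [-0.001, 0.003, -1.0]]
force: [0.8, 0.1, -2.0]
finger_gap: 58.5
gripper_force: 14.9
```

Run:
```python
from h import *
s=snapshot('scene'); st=sense(); print(st['ee_pos'],st['force'])
f=s['frame'][130:290,170:410,::-1]; cv2.imwrite('pics/crop3.png',cv2.resize(f,(780,520),interpolation=cv2.INTER_CUBIC))
```

```text
[604.40092028 -98.8746448  130.60468241] [-2.28425654  1.49378458 -5.71629766]
```

View pics/crop3.png

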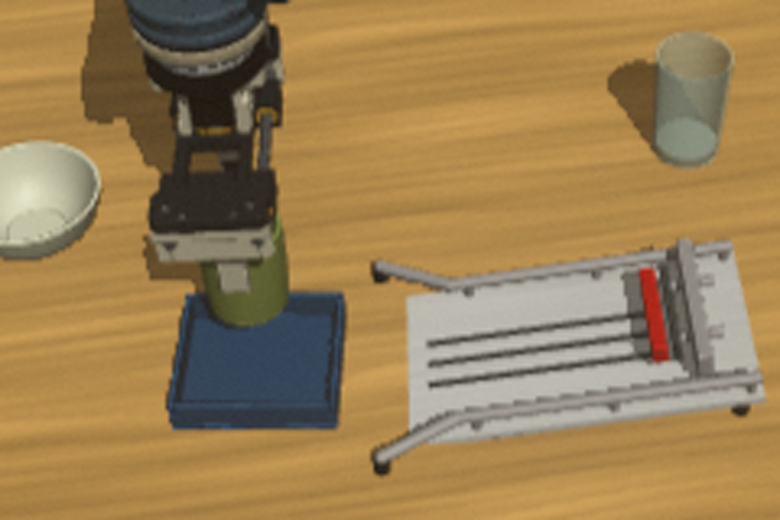

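The cup hangs upright at crop (247,270), over the tray (258,360), roughly centred. I'll lower it.

Emit:
arm_command --series '[{"tx": 0.1, "ty": -0.3, "tz": -1.6, "rx": 0, "ry": 0, "rz": 0, "claw": 0.5}, {"tx": 0, "ty": 0, "tz": -1.8, "rx": 0, "ry": 0, "rz": 0, "claw": 0.5}, {"tx": 0, "ty": 0, "tz": -1.5, "rx": 0, "ry": 0, "rz": 0, "claw": 0.5}, {"tx": 0, "ty": 0, "tz": -1.0, "rx": 0, "ry": 0, "rz": 0, "claw": 0.5}, {"tx": 0, "ty": 0, "tz": -0.4, "rx": 0, "ry": 0, "rz": 0, "claw": 0.5}]'

```text
t: 5.87
ee_pos: [606.0, -101.2, 69.9]
eef_rot: [[0.112, 0.994, -0.003], [0.994, -0.112, 0.001], [0.0, -0.003, -1.0]]
force: [-1.7, -0.1, -2.0]
finger_gap: 59.0
gripper_force: 14.9
```

Emit:
arm_command --series '[{"tx": 0, "ty": 0, "tz": -0.2, "rx": 0, "ry": 0, "rz": 0, "claw": 0.5}, {"tx": 0, "ty": 0, "tz": -0.2, "rx": 0, "ry": 0, "rz": 0, "claw": 0.5}, {"tx": 0, "ty": 0, "tz": 0, "rx": 0, "ry": 0, "rz": 0, "claw": 0.5}]'

```text
t: 6.12
ee_pos: [607.1, -102.1, 68.0]
eef_rot: [[0.113, 0.994, 0.001], [0.994, -0.113, -0.0], [-0.0, 0.001, -1.0]]
force: [-0.7, -0.1, -2.2]
finger_gap: 58.9
gripper_force: 14.9
```

Emit:
arm_command --series '[{"tx": 0, "ty": 0, "tz": -0.3, "rx": 0, "ry": 0, "rz": 0, "claw": 0.5}, {"tx": 0, "ty": 0, "tz": -0.3, "rx": 0, "ry": 0, "rz": 0, "claw": 0.5}, {"tx": 0, "ty": 0, "tz": -0.2, "rx": 0, "ry": 0, "rz": 0, "claw": 0.5}, {"tx": 0, "ty": 0, "tz": -0.1, "rx": 0, "ry": 0, "rz": 0, "claw": 0.5}, {"tx": 0, "ty": 0, "tz": 0, "rx": 0, "ry": 0, "rz": 0, "claw": 0.5}]'

```text
t: 6.53
ee_pos: [606.8, -102.2, 58.4]
eef_rot: [[0.113, 0.994, -0.0], [0.994, -0.113, 0.0], [0.0, -0.0, -1.0]]
force: [0.1, -0.3, -1.8]
finger_gap: 58.7
gripper_force: 14.9
```

Emit:
arm_command --series '[{"tx": 0, "ty": 0, "tz": -0.1, "rx": 0, "ry": 0, "rz": 0, "claw": 0.5}, {"tx": 0, "ty": 0, "tz": -0.1, "rx": 0, "ry": 0, "rz": 0, "claw": 0.5}, {"tx": 0, "ty": 0, "tz": 0, "rx": 0, "ry": 0, "rz": 0, "claw": 0.5}]'

```text
t: 6.78
ee_pos: [606.9, -102.2, 56.5]
eef_rot: [[0.113, 0.994, -0.0], [0.994, -0.113, 0.0], [0.0, -0.0, -1.0]]
force: [0.3, -0.6, -2.5]
finger_gap: 58.6
gripper_force: 14.9
```

Emit:
arm_command --series '[{"tx": 0, "ty": 0, "tz": -0.1, "rx": 0, "ry": 0, "rz": 0, "claw": 0.5}, {"tx": 0, "ty": 0, "tz": 0, "rx": 0, "ry": 0, "rz": 0, "claw": 0.5}]'

```text
t: 6.95
ee_pos: [607.0, -102.3, 55.8]
eef_rot: [[0.113, 0.994, 0.0], [0.994, -0.113, -0.0], [-0.0, 0.0, -1.0]]
force: [0.2, -0.5, -0.4]
finger_gap: 58.8
gripper_force: 14.9
```

Emit:
arm_command --series '[{"tx": 0, "ty": 0, "tz": -0.1, "rx": 0, "ry": 0, "rz": 0, "claw": 0.5}, {"tx": 0, "ty": 0, "tz": 0, "rx": 0, "ry": 0, "rz": 0, "claw": 0.5}]'

```text
t: 7.12
ee_pos: [607.0, -102.3, 55.7]
eef_rot: [[0.113, 0.994, 0.0], [0.994, -0.113, -0.0], [-0.0, 0.0, -1.0]]
force: [-4.3, 0.4, 10.0]
finger_gap: 58.7
gripper_force: 14.9
```

The cup is down: the vertical force went from −2.5 to +10 N. I'll release it and lift.

Emit:
arm_command --series '[{"tx": 0, "ty": 0, "tz": 0.05, "rx": 0, "ry": 0, "rz": 0, "claw": 0.7}, {"tx": 0, "ty": 0, "tz": 0, "rx": 0, "ry": 0, "rz": 0, "claw": 0.85}, {"tx": 0, "ty": 0, "tz": 0, "rx": 0, "ry": 0, "rz": 0, "claw": 0.9}, {"tx": 0, "ty": 0, "tz": 0, "rx": 0, "ry": 0, "rz": 0, "claw": 0.9}, {"tx": 0, "ty": 0, "tz": 0, "rx": 0, "ry": 0, "rz": 0, "claw": 0.9}]'

```text
t: 7.53
ee_pos: [606.9, -102.2, 55.0]
eef_rot: [[0.113, 0.994, -0.0], [0.994, -0.113, 0.0], [0.0, -0.0, -1.0]]
force: [-0.6, -0.4, 0.6]
finger_gap: 83.5
gripper_force: 0.0
```

Emit:
arm_command --series '[{"tx": 0, "ty": 0, "tz": 1, "rx": 0, "ry": 0, "rz": 0, "claw": 0.9}, {"tx": 0, "ty": 0, "tz": 2, "rx": 0, "ry": 0, "rz": 0, "claw": 0.9}, {"tx": 0, "ty": 0, "tz": 3, "rx": 0, "ry": 0, "rz": 0, "claw": 0.9}, {"tx": 0, "ty": 0, "tz": 3, "rx": 0, "ry": 0, "rz": 0, "claw": 0.9}, {"tx": 0, "ty": 0, "tz": 3, "rx": 0, "ry": 0, "rz": 0, "claw": 0.9}]'

```text
t: 7.95
ee_pos: [606.7, -102.2, 177.2]
eef_rot: [[0.113, 0.994, 0.0], [0.994, -0.113, -0.0], [-0.0, 0.0, -1.0]]
force: [0.9, 0.8, 0.2]
finger_gap: 83.5
gripper_force: 0.0
```

Emit:
arm_command --series '[{"tx": -0.4, "ty": -3.5, "tz": 0, "rx": 0, "ry": 0, "rz": 0, "claw": 0.5}, {"tx": -0.4, "ty": -3.5, "tz": 0, "rx": 0, "ry": 0, "rz": 0, "claw": 0.5}, {"tx": -0.4, "ty": -3.5, "tz": 0, "rx": 0, "ry": 0, "rz": 0, "claw": 0.5}, {"tx": -0.2, "ty": -1.5, "tz": 0, "rx": 0, "ry": 0, "rz": 0, "claw": 0.5}, {"tx": 0, "ty": 0, "tz": 0, "rx": 0, "ry": 0, "rz": 0, "claw": 0.5}]'

```text
t: 8.37
ee_pos: [592.4, -225.0, 175.6]
eef_rot: [[0.116, 0.993, 0.0], [0.993, -0.116, -0.001], [-0.001, 0.0, -1.0]]
force: [-0.5, 0.3, 0.4]
finger_gap: 54.7
gripper_force: 0.0
```

Run:
```python
from h import *
s=shot('top','top1.png'); st=sense(); print(st['ee_pos'],st['force'],st['finger_gap'],st['q'])
f=s['frame'][120:260,230:500,::-1]; cv2.imwrite('pics/crop4.png',cv2.resize(f,None,fx=2.9,fy=2.9,interpolation=cv2.INTER_CUBIC))
```

```text
[ 592.63274023 -223.03808882  175.42013339] [-0.39802788  0.33193009 -0.07842239] 50.927433408150016 [-4.33548371e-01  5.44266339e-01  1.46471437e+00  2.32307542e-04
  1.13257230e+00 -3.18385777e-01]
```

View pics/crop4.png

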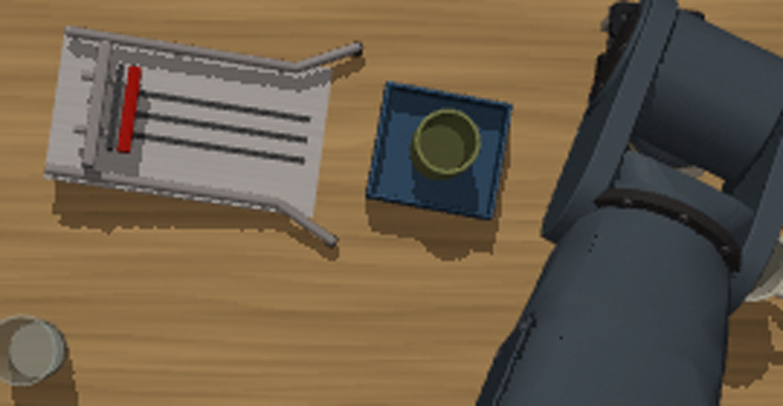

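The cup (crop 447,142) stands upright inside the tray (440,150), and the mount and rods are clear. Next I tilt the tool, tips leading by about 12°, and descend behind the rear wall with the fingers half open.

Emit:
arm_command --series '[{"tx": 0, "ty": 1.0, "tz": -1, "rx": 0.1, "ry": -0.012, "rz": 0, "claw": 0.5}, {"tx": 0, "ty": 1.0, "tz": -2, "rx": 0.1, "ry": -0.012, "rz": 0, "claw": 0.5}, {"tx": 0, "ty": 0.5, "tz": -3, "rx": 0, "ry": 0, "rz": 0, "claw": 0.5}, {"tx": 0, "ty": 0, "tz": -3, "rx": 0, "ry": 0, "rz": 0, "claw": 0.5}, {"tx": 0, "ty": 0, "tz": -2, "rx": 0, "ry": 0, "rz": 0, "claw": 0.5}]'

```text
t: 8.83
ee_pos: [592.2, -195.0, 62.8]
eef_rot: [[0.11, 0.994, 0.021], [0.973, -0.112, 0.2], [0.201, -0.001, -0.98]]
force: [0.0, 1.0, 0.3]
finger_gap: 46.1
gripper_force: 0.0
```

Emit:
arm_command --series '[{"tx": 0, "ty": 0, "tz": -1.5, "rx": 0, "ry": 0, "rz": 0, "claw": 0.5}, {"tx": 0, "ty": 0, "tz": -1, "rx": 0, "ry": 0, "rz": 0, "claw": 0.5}, {"tx": 0, "ty": 0, "tz": -0.5, "rx": 0, "ry": 0, "rz": 0, "claw": 0.5}, {"tx": 0, "ty": 0, "tz": 0, "rx": 0, "ry": 0, "rz": 0, "claw": 0.5}]'

```text
t: 9.17
ee_pos: [592.9, -196.2, 34.7]
eef_rot: [[0.11, 0.994, 0.023], [0.974, -0.112, 0.199], [0.201, 0.0, -0.98]]
force: [0.6, 0.2, -1.0]
finger_gap: 46.6
gripper_force: 0.0
```

Emit:
arm_command --series '[{"tx": 0, "ty": 0, "tz": -0.8, "rx": 0, "ry": 0, "rz": 0, "claw": 0.5}, {"tx": 0, "ty": 0, "tz": -0.7, "rx": 0, "ry": 0, "rz": 0, "claw": 0.5}, {"tx": 0.1, "ty": 0.8, "tz": 0, "rx": 0, "ry": 0, "rz": 0, "claw": 0.5}, {"tx": 0.1, "ty": 0.7, "tz": 0, "rx": 0, "ry": 0, "rz": 0, "claw": 0.5}, {"tx": 0, "ty": 0, "tz": 0, "rx": 0, "ry": 0, "rz": 0, "claw": 0.5}]'

```text
t: 9.58
ee_pos: [595.1, -180.7, 20.4]
eef_rot: [[0.109, 0.994, 0.024], [0.974, -0.112, 0.199], [0.2, 0.001, -0.98]]
force: [-0.1, -0.7, -0.5]
finger_gap: 46.7
gripper_force: 0.0
```

Emit:
arm_command --series '[{"tx": 0, "ty": 0.4, "tz": 0, "rx": 0, "ry": 0, "rz": 0, "claw": 0.5}, {"tx": 0, "ty": 0.4, "tz": 0, "rx": 0, "ry": 0, "rz": 0, "claw": 0.5}, {"tx": 0, "ty": 0.4, "tz": 0, "rx": 0, "ry": 0, "rz": 0, "claw": 0.5}, {"tx": 0, "ty": 0.4, "tz": 0, "rx": 0, "ry": 0, "rz": 0, "claw": 0.5}, {"tx": 0, "ty": 0.4, "tz": 0, "rx": 0, "ry": 0, "rz": 0, "claw": 0.5}]'

```text
t: 10.0
ee_pos: [595.2, -162.3, 20.3]
eef_rot: [[0.11, 0.994, 0.025], [0.974, -0.113, 0.198], [0.199, 0.002, -0.98]]
force: [0.2, -3.1, -0.1]
finger_gap: 46.4
gripper_force: 1.4
```

Emit:
arm_command --series '[{"tx": 0, "ty": 0.5, "tz": 0, "rx": 0, "ry": 0, "rz": 0, "claw": 0.5}, {"tx": 0, "ty": 0.5, "tz": 0, "rx": 0, "ry": 0, "rz": 0, "claw": 0.5}, {"tx": 0, "ty": 0.5, "tz": 0, "rx": 0, "ry": 0, "rz": 0, "claw": 0.5}, {"tx": 0, "ty": 0.5, "tz": 0, "rx": 0, "ry": 0, "rz": 0, "claw": 0.5}, {"tx": 0, "ty": 0.5, "tz": 0, "rx": 0, "ry": 0, "rz": 0, "claw": 0.5}]'

```text
t: 10.42
ee_pos: [595.0, -136.8, 20.3]
eef_rot: [[0.11, 0.994, 0.024], [0.974, -0.113, 0.198], [0.2, 0.002, -0.98]]
force: [-0.5, -5.4, 2.1]
finger_gap: 46.2
gripper_force: 2.1
```

Emit:
arm_command --series '[{"tx": 0.05, "ty": 0.5, "tz": 0, "rx": 0, "ry": 0, "rz": 0, "claw": 0.5}, {"tx": 0.05, "ty": 0.5, "tz": 0, "rx": 0, "ry": 0, "rz": 0, "claw": 0.5}, {"tx": 0.05, "ty": 0.5, "tz": 0, "rx": 0, "ry": 0, "rz": 0, "claw": 0.5}, {"tx": 0.05, "ty": 0.5, "tz": 0, "rx": 0, "ry": 0, "rz": 0, "claw": 0.5}, {"tx": 0.05, "ty": 0.5, "tz": 0, "rx": 0, "ry": 0, "rz": 0, "claw": 0.5}]'

```text
t: 10.83
ee_pos: [597.5, -111.7, 20.2]
eef_rot: [[0.11, 0.994, 0.024], [0.974, -0.113, 0.199], [0.2, 0.001, -0.98]]
force: [0.0, -4.4, 2.7]
finger_gap: 46.4
gripper_force: 2.5
```

Emit:
arm_command --series '[{"tx": 0.05, "ty": 0.5, "tz": 0, "rx": 0, "ry": 0, "rz": 0, "claw": 0.5}, {"tx": 0.05, "ty": 0.5, "tz": 0, "rx": 0, "ry": 0, "rz": 0, "claw": 0.5}, {"tx": 0.05, "ty": 0.5, "tz": 0, "rx": 0, "ry": 0, "rz": 0, "claw": 0.5}, {"tx": 0.05, "ty": 0.5, "tz": 0, "rx": 0, "ry": 0, "rz": 0, "claw": 0.5}, {"tx": 0.05, "ty": 0.5, "tz": 0, "rx": 0, "ry": 0, "rz": 0, "claw": 0.5}]'

```text
t: 11.25
ee_pos: [599.8, -86.6, 20.0]
eef_rot: [[0.11, 0.994, 0.023], [0.974, -0.113, 0.199], [0.2, 0.001, -0.98]]
force: [-0.7, -4.8, 1.5]
finger_gap: 46.6
gripper_force: 2.2
```

Run:
```python
from h import *
s=shot('scene','scene1.png'); st=sense(); print(st['t'],st['ee_pos'],st['force'])
f=s['frame'][150:290,200:430,::-1]; cv2.imwrite('pics/crop5.png',cv2.resize(f,None,fx=3.4,fy=3.4,interpolation=cv2.INTER_CUBIC))
```

```text
11.3 [599.70822986 -85.61543522  19.93385381] [-0.3335829   1.04412579 -0.01140048]
```

View pics/crop5.png

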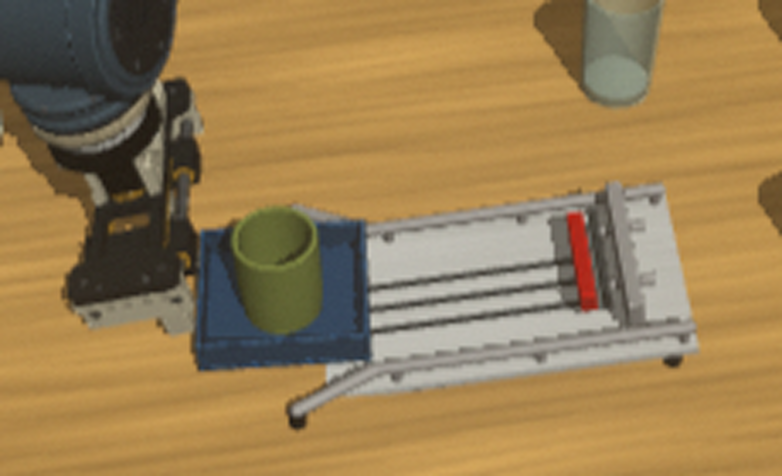

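The cup is standing at crop (278,265), and the tray (283,290) is between the rods and square. I'll carry on uphill.

Emit:
arm_command --series '[{"tx": 0.06, "ty": 0.5, "tz": 0, "rx": 0, "ry": 0, "rz": 0, "claw": 0.5}, {"tx": 0.06, "ty": 0.5, "tz": 0, "rx": 0, "ry": 0, "rz": 0, "claw": 0.5}, {"tx": 0.06, "ty": 0.5, "tz": 0, "rx": 0, "ry": 0, "rz": 0, "claw": 0.5}, {"tx": 0.06, "ty": 0.5, "tz": 0, "rx": 0, "ry": 0, "rz": 0, "claw": 0.5}, {"tx": 0.06, "ty": 0.5, "tz": 0, "rx": 0, "ry": 0, "rz": 0, "claw": 0.5}]'

```text
t: 11.72
ee_pos: [602.7, -61.5, 19.9]
eef_rot: [[0.11, 0.994, 0.023], [0.974, -0.113, 0.199], [0.2, 0.001, -0.98]]
force: [0.2, -2.9, -2.0]
finger_gap: 46.2
gripper_force: 1.4
```

Emit:
arm_command --series '[{"tx": 0.06, "ty": 0.5, "tz": 0, "rx": 0, "ry": 0, "rz": 0, "claw": 0.5}, {"tx": 0.06, "ty": 0.5, "tz": 0, "rx": 0, "ry": 0, "rz": 0, "claw": 0.5}, {"tx": 0.06, "ty": 0.5, "tz": 0, "rx": 0, "ry": 0, "rz": 0, "claw": 0.5}, {"tx": 0.06, "ty": 0.5, "tz": 0, "rx": 0, "ry": 0, "rz": 0, "claw": 0.5}, {"tx": 0.06, "ty": 0.5, "tz": 0, "rx": 0, "ry": 0, "rz": 0, "claw": 0.5}]'

```text
t: 12.13
ee_pos: [605.9, -36.6, 20.1]
eef_rot: [[0.11, 0.994, 0.024], [0.974, -0.113, 0.199], [0.2, 0.001, -0.98]]
force: [-0.3, -2.7, -1.8]
finger_gap: 46.6
gripper_force: 1.3
```

Emit:
arm_command --series '[{"tx": 0.06, "ty": 0.5, "tz": 0, "rx": 0, "ry": 0, "rz": 0, "claw": 0.5}, {"tx": 0.06, "ty": 0.5, "tz": 0, "rx": 0, "ry": 0, "rz": 0, "claw": 0.5}, {"tx": 0.06, "ty": 0.5, "tz": 0, "rx": 0, "ry": 0, "rz": 0, "claw": 0.5}, {"tx": 0.06, "ty": 0.5, "tz": 0, "rx": 0, "ry": 0, "rz": 0, "claw": 0.5}, {"tx": 0.06, "ty": 0.5, "tz": 0, "rx": 0, "ry": 0, "rz": 0, "claw": 0.5}]'

```text
t: 12.55
ee_pos: [608.9, -11.7, 20.1]
eef_rot: [[0.11, 0.994, 0.024], [0.974, -0.113, 0.199], [0.2, 0.001, -0.98]]
force: [0.5, -2.5, -2.3]
finger_gap: 46.8
gripper_force: 1.3
```

Emit:
arm_command --series '[{"tx": 0.06, "ty": 0.5, "tz": 0.05, "rx": 0, "ry": 0, "rz": 0, "claw": 0.5}, {"tx": 0.06, "ty": 0.5, "tz": 0.05, "rx": 0, "ry": 0, "rz": 0, "claw": 0.5}, {"tx": 0.06, "ty": 0.5, "tz": 0.07, "rx": 0, "ry": 0, "rz": 0, "claw": 0.5}, {"tx": 0.06, "ty": 0.5, "tz": 0.07, "rx": 0, "ry": 0, "rz": 0, "claw": 0.5}, {"tx": 0.06, "ty": 0.5, "tz": 0.07, "rx": 0, "ry": 0, "rz": 0, "claw": 0.5}]'

```text
t: 12.97
ee_pos: [612.0, 13.3, 23.4]
eef_rot: [[0.11, 0.994, 0.024], [0.974, -0.113, 0.199], [0.2, 0.001, -0.98]]
force: [0.5, -1.6, -1.4]
finger_gap: 46.7
gripper_force: 1.3
```

Emit:
arm_command --series '[{"tx": 0.06, "ty": 0.5, "tz": 0.07, "rx": 0, "ry": 0, "rz": 0, "claw": 0.5}, {"tx": 0.06, "ty": 0.5, "tz": 0.07, "rx": 0, "ry": 0, "rz": 0, "claw": 0.5}, {"tx": 0.05, "ty": 0.4, "tz": 0.06, "rx": 0, "ry": 0, "rz": 0, "claw": 0.5}, {"tx": 0.03, "ty": 0.3, "tz": 0.04, "rx": 0, "ry": 0, "rz": 0, "claw": 0.5}]'

```text
t: 13.3
ee_pos: [614.0, 30.3, 25.7]
eef_rot: [[0.11, 0.994, 0.024], [0.974, -0.113, 0.199], [0.2, 0.001, -0.98]]
force: [0.5, -2.6, -0.9]
finger_gap: 46.4
gripper_force: 1.4
```

Emit:
arm_command --series '[{"tx": 0.03, "ty": 0.3, "tz": 0.04, "rx": 0, "ry": 0, "rz": 0, "claw": 0.5}, {"tx": 0.03, "ty": 0.3, "tz": 0.04, "rx": 0, "ry": 0, "rz": 0, "claw": 0.5}, {"tx": 0.03, "ty": 0.3, "tz": 0.04, "rx": 0, "ry": 0, "rz": 0, "claw": 0.5}, {"tx": 0.03, "ty": 0.3, "tz": 0.04, "rx": 0, "ry": 0, "rz": 0, "claw": 0.5}, {"tx": 0.03, "ty": 0.3, "tz": 0.04, "rx": 0, "ry": 0, "rz": 0, "claw": 0.5}]'

```text
t: 13.72
ee_pos: [615.4, 45.0, 27.6]
eef_rot: [[0.11, 0.994, 0.024], [0.974, -0.113, 0.199], [0.2, 0.001, -0.98]]
force: [0.0, -2.7, -1.8]
finger_gap: 46.6
gripper_force: 1.4
```

Emit:
arm_command --series '[{"tx": 0.01, "ty": 0.1, "tz": 0.02, "rx": 0, "ry": 0, "rz": 0, "claw": 0.5}, {"tx": 0.01, "ty": 0.1, "tz": 0.02, "rx": 0, "ry": 0, "rz": 0, "claw": 0.5}, {"tx": 0.01, "ty": 0.1, "tz": 0.01, "rx": 0, "ry": 0, "rz": 0, "claw": 0.5}, {"tx": 0.01, "ty": 0.1, "tz": 0.01, "rx": 0, "ry": 0, "rz": 0, "claw": 0.5}, {"tx": 0.01, "ty": 0.1, "tz": 0.01, "rx": 0, "ry": 0, "rz": 0, "claw": 0.5}]'

```text
t: 14.13
ee_pos: [615.9, 49.8, 28.3]
eef_rot: [[0.11, 0.994, 0.024], [0.974, -0.113, 0.199], [0.2, 0.001, -0.98]]
force: [-0.1, -3.0, -0.7]
finger_gap: 46.3
gripper_force: 1.4
```

Run:
```python
from h import *
s=shot('top','top2.png'); st=sense(); print(st['t'],st['ee_pos'],st['force'])
f=s['frame'][115:215,235:385,::-1]; cv2.imwrite('pics/crop6.png',cv2.resize(f,None,fx=5,fy=5,interpolation=cv2.INTER_CUBIC))
```

```text
14.1833 [615.89533761  49.98534652  28.34155588] [-1.17991433 -1.47743981 -1.41842871]
```

View pics/crop6.png

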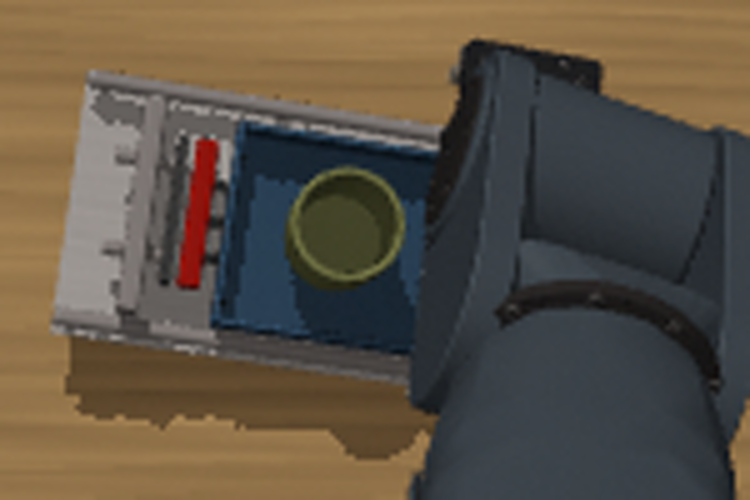

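The tray front edge is at crop x≈229 and the bumper face at ≈209, so there is about 11 mm to go. The cup stands upright. I'll approach gently.

Emit:
arm_command --series '[{"tx": 0.01, "ty": 0.2, "tz": 0.02, "rx": 0, "ry": 0, "rz": 0, "claw": 0.5}, {"tx": 0.02, "ty": 0.2, "tz": 0.03, "rx": 0, "ry": 0, "rz": 0, "claw": 0.5}, {"tx": 0.02, "ty": 0.2, "tz": 0.03, "rx": 0, "ry": 0, "rz": 0, "claw": 0.5}, {"tx": 0.01, "ty": 0.1, "tz": 0.01, "rx": 0, "ry": 0, "rz": 0, "claw": 0.5}, {"tx": 0.01, "ty": 0.1, "tz": 0.02, "rx": 0, "ry": 0, "rz": 0, "claw": 0.5}]'

```text
t: 14.6
ee_pos: [616.6, 58.0, 29.5]
eef_rot: [[0.11, 0.994, 0.024], [0.974, -0.113, 0.199], [0.2, 0.001, -0.98]]
force: [-0.9, -2.8, -1.6]
finger_gap: 46.2
gripper_force: 1.4
```

Emit:
arm_command --series '[{"tx": 0.01, "ty": 0.06, "tz": 0.01, "rx": 0, "ry": 0, "rz": 0, "claw": 0.5}, {"tx": 0.01, "ty": 0.06, "tz": 0.01, "rx": 0, "ry": 0, "rz": 0, "claw": 0.5}, {"tx": 0.01, "ty": 0.06, "tz": 0.01, "rx": 0, "ry": 0, "rz": 0, "claw": 0.5}]'

```text
t: 14.85
ee_pos: [616.8, 59.5, 29.6]
eef_rot: [[0.11, 0.994, 0.024], [0.974, -0.113, 0.198], [0.2, 0.001, -0.98]]
force: [-0.8, -4.4, -2.0]
finger_gap: 46.9
gripper_force: 2.3
```

Emit:
arm_command --series '[{"tx": 0.01, "ty": 0.08, "tz": 0.01, "rx": 0, "ry": 0, "rz": 0, "claw": 0.5}, {"tx": 0.01, "ty": 0.08, "tz": 0.01, "rx": 0, "ry": 0, "rz": 0, "claw": 0.5}, {"tx": 0.01, "ty": 0.08, "tz": 0.01, "rx": 0, "ry": 0, "rz": 0, "claw": 0.5}]'

```text
t: 15.1
ee_pos: [617.1, 62.0, 30.0]
eef_rot: [[0.11, 0.994, 0.024], [0.974, -0.113, 0.199], [0.2, 0.001, -0.98]]
force: [-0.9, -4.7, -1.3]
finger_gap: 46.7
gripper_force: 2.3
```

Emit:
arm_command --series '[{"tx": 0.01, "ty": 0.04, "tz": 0.01, "rx": 0, "ry": 0, "rz": 0, "claw": 0.5}, {"tx": 0, "ty": 0.04, "tz": 0.01, "rx": 0, "ry": 0, "rz": 0, "claw": 0.5}]'

```text
t: 15.27
ee_pos: [617.3, 62.9, 30.2]
eef_rot: [[0.11, 0.994, 0.024], [0.974, -0.113, 0.199], [0.2, 0.001, -0.98]]
force: [-0.5, -4.1, -1.9]
finger_gap: 46.7
gripper_force: 2.1
```

Emit:
arm_command --series '[{"tx": 0.01, "ty": 0.06, "tz": 0.01, "rx": 0, "ry": 0, "rz": 0, "claw": 0.5}, {"tx": 0.01, "ty": 0.06, "tz": 0.01, "rx": 0, "ry": 0, "rz": 0, "claw": 0.5}]'

```text
t: 15.43
ee_pos: [617.5, 64.1, 30.4]
eef_rot: [[0.11, 0.994, 0.024], [0.974, -0.113, 0.199], [0.2, 0.001, -0.98]]
force: [-2.4, -3.9, -1.9]
finger_gap: 46.4
gripper_force: 2.1
```

Emit:
arm_command --series '[{"tx": 0, "ty": 0.06, "tz": 0.01, "rx": 0, "ry": 0, "rz": 0, "claw": 0.5}, {"tx": 0.01, "ty": 0.06, "tz": 0.01, "rx": 0, "ry": 0, "rz": 0, "claw": 0.5}]'

```text
t: 15.6
ee_pos: [617.6, 65.3, 30.6]
eef_rot: [[0.11, 0.994, 0.024], [0.974, -0.113, 0.199], [0.2, 0.001, -0.98]]
force: [-0.3, -3.1, -2.2]
finger_gap: 46.5
gripper_force: 2.0
```

Emit:
arm_command --series '[{"tx": 0, "ty": 0.06, "tz": 0.01, "rx": 0, "ry": 0, "rz": 0, "claw": 0.5}, {"tx": 0.01, "ty": 0.06, "tz": 0.01, "rx": 0, "ry": 0, "rz": 0, "claw": 0.5}]'

```text
t: 15.77
ee_pos: [617.7, 66.5, 30.8]
eef_rot: [[0.11, 0.994, 0.024], [0.974, -0.113, 0.199], [0.2, 0.001, -0.98]]
force: [-1.6, -3.3, -1.9]
finger_gap: 46.5
gripper_force: 2.0
```

Emit:
arm_command --series '[{"tx": 0.01, "ty": 0.06, "tz": 0.01, "rx": 0, "ry": 0, "rz": 0, "claw": 0.5}, {"tx": 0.01, "ty": 0.06, "tz": 0, "rx": 0, "ry": 0, "rz": 0, "claw": 0.5}]'

```text
t: 15.93
ee_pos: [617.8, 67.3, 30.8]
eef_rot: [[0.11, 0.994, 0.024], [0.974, -0.113, 0.198], [0.199, 0.001, -0.98]]
force: [-1.6, -9.3, -2.2]
finger_gap: 46.4
gripper_force: 4.5
```

Bottomed: the force jumped to 9.3 N, of which about 3 N is sliding. A little more, then hold.

Emit:
arm_command --series '[{"tx": 0, "ty": 0.03, "tz": 0, "rx": 0, "ry": 0, "rz": 0, "claw": 0.5}, {"tx": 0, "ty": 0, "tz": 0, "rx": 0, "ry": 0, "rz": 0, "claw": 0.5}]'

```text
t: 16.1
ee_pos: [617.8, 67.3, 30.8]
eef_rot: [[0.11, 0.994, 0.024], [0.974, -0.113, 0.198], [0.199, 0.001, -0.98]]
force: [-2.2, -7.6, -2.9]
finger_gap: 46.5
gripper_force: 4.2
```

Emit:
arm_command --series '[{"tx": 0, "ty": 0.05, "tz": 0, "rx": 0, "ry": 0, "rz": 0, "claw": 0.5}, {"tx": 0, "ty": 0, "tz": 0, "rx": 0, "ry": 0, "rz": 0, "claw": 0.5}]'

```text
t: 16.27
ee_pos: [617.8, 67.5, 30.7]
eef_rot: [[0.11, 0.994, 0.024], [0.974, -0.113, 0.197], [0.199, 0.001, -0.98]]
force: [-1.6, -10.4, -3.1]
finger_gap: 46.3
gripper_force: 5.1
```

Emit:
arm_command --series '[{"tx": 0, "ty": 0.05, "tz": 0, "rx": 0, "ry": 0, "rz": 0, "claw": 0.5}, {"tx": 0, "ty": 0, "tz": 0, "rx": 0, "ry": 0, "rz": 0, "claw": 0.5}]'

```text
t: 16.43
ee_pos: [617.8, 67.7, 30.7]
eef_rot: [[0.11, 0.994, 0.024], [0.974, -0.113, 0.197], [0.198, 0.001, -0.98]]
force: [-2.5, -12.2, -2.2]
finger_gap: 46.7
gripper_force: 6.2
```

About 12 N in total, so 9–10 N on the bumper. I'll hold for just over a second.

Emit:
arm_command --series '[{"tx": 0, "ty": 0, "tz": 0, "rx": 0, "ry": 0, "rz": 0, "claw": 0.5}, {"tx": 0, "ty": 0, "tz": 0, "rx": 0, "ry": 0, "rz": 0, "claw": 0.5}, {"tx": 0, "ty": 0, "tz": 0, "rx": 0, "ry": 0, "rz": 0, "claw": 0.5}, {"tx": 0, "ty": 0, "tz": 0, "rx": 0, "ry": 0, "rz": 0, "claw": 0.5}, {"tx": 0, "ty": 0, "tz": 0, "rx": 0, "ry": 0, "rz": 0, "claw": 0.5}]'

```text
t: 16.85
ee_pos: [617.8, 67.7, 30.7]
eef_rot: [[0.11, 0.994, 0.024], [0.974, -0.113, 0.197], [0.198, 0.001, -0.98]]
force: [-2.6, -12.0, -2.3]
finger_gap: 46.7
gripper_force: 6.1
```

Emit:
arm_command --series '[{"tx": 0, "ty": 0, "tz": 0, "rx": 0, "ry": 0, "rz": 0, "claw": 0.5}, {"tx": 0, "ty": 0, "tz": 0, "rx": 0, "ry": 0, "rz": 0, "claw": 0.5}, {"tx": 0, "ty": 0, "tz": 0, "rx": 0, "ry": 0, "rz": 0, "claw": 0.5}, {"tx": 0, "ty": 0, "tz": 0, "rx": 0, "ry": 0, "rz": 0, "claw": 0.5}, {"tx": 0, "ty": 0, "tz": 0, "rx": 0, "ry": 0, "rz": 0, "claw": 0.5}]'

```text
t: 17.27
ee_pos: [617.7, 67.7, 30.7]
eef_rot: [[0.11, 0.994, 0.024], [0.974, -0.113, 0.197], [0.198, 0.001, -0.98]]
force: [-1.8, -12.2, -2.6]
finger_gap: 46.7
gripper_force: 6.1
```

Emit:
arm_command --series '[{"tx": 0, "ty": 0, "tz": 0, "rx": 0, "ry": 0, "rz": 0, "claw": 0.5}, {"tx": 0, "ty": 0, "tz": 0, "rx": 0, "ry": 0, "rz": 0, "claw": 0.5}, {"tx": 0, "ty": 0, "tz": 0, "rx": 0, "ry": 0, "rz": 0, "claw": 0.5}, {"tx": 0, "ty": 0, "tz": 0, "rx": 0, "ry": 0, "rz": 0, "claw": 0.5}, {"tx": 0, "ty": 0, "tz": 0, "rx": 0, "ry": 0, "rz": 0, "claw": 0.5}]'

```text
t: 17.68
ee_pos: [617.7, 67.7, 30.7]
eef_rot: [[0.11, 0.994, 0.024], [0.974, -0.113, 0.197], [0.198, 0.001, -0.98]]
force: [-1.4, -11.9, -3.5]
finger_gap: 46.5
gripper_force: 6.1
```

Back off gently straight back along the ramp, then look.

Emit:
arm_command --series '[{"tx": 0, "ty": -0.06, "tz": 0, "rx": 0, "ry": 0, "rz": 0, "claw": 0.5}, {"tx": -0.01, "ty": -0.06, "tz": 0, "rx": 0, "ry": 0, "rz": 0, "claw": 0.5}, {"tx": -0.01, "ty": -0.1, "tz": 0, "rx": 0, "ry": 0, "rz": 0, "claw": 0.5}, {"tx": -0.05, "ty": -0.5, "tz": 0, "rx": 0, "ry": 0, "rz": 0, "claw": 0.5}, {"tx": -0.1, "ty": -1.0, "tz": 0, "rx": 0, "ry": 0, "rz": 0, "claw": 0.5}]'

```text
t: 18.1
ee_pos: [616.5, 52.3, 31.3]
eef_rot: [[0.109, 0.994, 0.024], [0.974, -0.112, 0.199], [0.201, 0.002, -0.98]]
force: [-0.9, 0.5, -0.3]
finger_gap: 46.2
gripper_force: 0.0
```

Emit:
arm_command --series '[{"tx": -0.2, "ty": -2.0, "tz": 0, "rx": 0, "ry": 0, "rz": 0, "claw": 0.5}, {"tx": -0.3, "ty": -3.0, "tz": 1, "rx": 0, "ry": 0, "rz": 0, "claw": 0.5}, {"tx": -0.3, "ty": -3.0, "tz": 2, "rx": 0, "ry": 0, "rz": 0, "claw": 0.5}, {"tx": -0.2, "ty": -2.0, "tz": 2, "rx": 0, "ry": 0, "rz": 0, "claw": 0.5}, {"tx": 0, "ty": 0, "tz": 1, "rx": 0, "ry": 0, "rz": 0, "claw": 0.5}]'

```text
t: 18.52
ee_pos: [607.0, -52.3, 93.4]
eef_rot: [[0.113, 0.993, 0.028], [0.973, -0.116, 0.198], [0.2, 0.005, -0.98]]
force: [0.2, 0.1, 0.5]
finger_gap: 46.7
gripper_force: 0.0
```

Run:
```python
from h import *
s=shot('top','top3.png'); st=sense(); print(st['t'],st['ee_pos'],st['force'])
f=s['frame'][115:215,235:385,::-1]; cv2.imwrite('pics/crop7.png',cv2.resize(f,None,fx=5,fy=5,interpolation=cv2.INTER_CUBIC))
```

```text
18.5667 [607.71960481 -50.57293011  94.52618364] [1.59960362 0.04468146 0.56663969]
```

View pics/crop7.png

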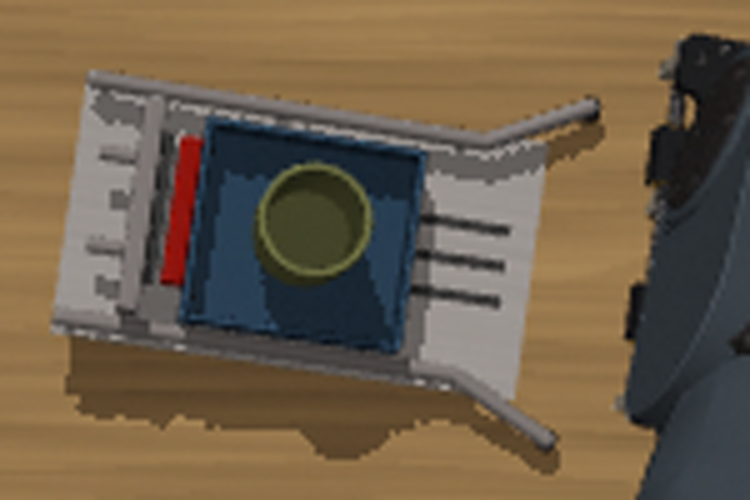

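The tray front (crop 195,220) rests against the pushed-in red bumper (182,212), square between the rods. The cup (315,222) stands near the tray's centre and the arm is clear, so I'll hand in.

```bash
python3 -c "
from workcell import *
print(finish_job())"
```

```text
the job is handed in; nothing more can be done
None
```

The job is handed in (no verdict was returned): the green cup stands in the blue tray, which rests square against the fully pushed-in bumper after a hold of about 1.3 s at roughly 9–10 N (12 N at the tool, less about 3 N of sliding), and the arm never went near enough to touch the mug, bowl or glass.

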